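Raise the ratchet stand to the pointer and set the beaker on it

ROBOT

A 6-joint arm with a two-finger parallel gripper is mounted at the origin on the work surface. World frame = base frame: x ahead of the robot, y to its left, z up, the work surface at z = 0. Lengths are in mm, angles in rad, forces in N, time in s.
With the tool pointing down it reaches from about 275 to 750 mm from the base axis. Payload 10.2 kg.
Tool frame: the origin (TCP) lies on the centre line of the jaws, within the pads' length; the fingertips stand 17 mm ahead of it and the grasp point (between the pads) lies 2 mm behind it (ctrl.tip_extent is the distance from the TCP to the fingertips, in mm); z points along the fingers, y is the line along which they close (so a half turn about z gives the same grasp; the last joint's range is limited). The gripper opens to 85 mm and grips with 20 to 120 N. Pads are 22 mm wide; open, the fingers measure 114 mm over their backs; the gripper's body (76 mm by 85 mm) begins 54 mm behind the grasp point. The pads swing forward as they close: fully open they stand 13 mm farther back than shut.
Start: joints at [-1.512, 0.313, 1.498, -0, 1.331, -0.223], TCP at [145.981, -504.302, 248.294] pointing down, gripper open.
Joint ranges: [-2.94, 2.94], [-0.97, 2.17], [0.19, 2.56], [-1.23, 4.37], [0.02, 3.11], [-2.88, 2.88]. Speed limits (rad/s): [2.39, 2.39, 3.01, 3.14, 3.14, 3.14].

INTERFACE

Orientations are given as a unit quaternion [w, x, y, z].
In Python, from rig import sensors, capture, ctrl, cut_out, place_of gives the robot as it stands.
- The arm moves only by the shell command python3 -m jog 'ROWS' [FORCE]. ROWS is JSON, a list of rows, each a list of 3 entries, a list of its own where there are three numbers: the shift along the world's x, y, z in mm, then the turn, a rotation vector about the world's x, y, z in degrees, then the closure, from 0 (fully open) to 1 (shut). A call has exactly 8 rows; each row is the pose to reach, as a shift and turn from the pose commanded when the call began; what a row does not reach only later rows make up. A row lasts 1/12 s, in which the tool goes at most 41.7 mm and 7.16 degrees, less where a joint would pass 70% of its speed; a pose out of reach is approached as far as the arm can. A call with a gripper value outside its range is refused whole. The fingers move at their own pace and stop on an object; FORCE is the grip in N (left out, the last holds). Time passes only in rows, so rows that repeat a pose let the fingers close, or fill a call up. It gives the time, the measured TCP pose, the force and the opening at its end, in the units of the state.
- sensors.sense(): the state, without advancing time (a new reading comes with each control period).
- capture(name): name is "scene" or "top"; returns a dict with "color" (400x640x3 uint8, blue, green, red), "z_map" (400x640 float32, mm along the optical axis (not along the pixel's ray), 0 where there is no reading), "camera_matrix" (3x3 intrinsics, pixels), "k1" (the pictures are not rectified: a ray, as slopes to the right and down, at radius r is drawn at 1 + k1 r^2 times it, then the intrinsics apply), "R" (3x3) and "t" (3): a world point X has camera coordinates R X + t. Camera axes: x right, y down, z forward; pixel columns grow to the right and rows downward; lengths in mm; the calibration is good to about 2 mm. A picture is of the moment at which its call begins.
- ctrl.finish_job(): hands the job in, once; it reports no verdict.
Trained networks look in a picture, given as the dict that the camera call returned (one of the last four; its "shot" number tells which), for a name from the list of things; names that differ only in an ending like _2 or _b are one class to them, and where a whole thing is asked for, a point or a joint stands for the part that bears it (a point fixed in the world has none). Each returns a list of dicts, best first, with "p" (0 to 1); they miss things now and then, are a little off and sometimes report something else, mostly with a low value. They report only what shows in the picture. A call takes as long as a camera call. They do not tell look-alikes from the thing itself.
- cut_out(picture, query): "region" (400x640 bool, what is visible of it) and "box" ([left, top, right, bottom] in pixels, round what is visible of it).
- place_of(picture, query): "centre" ([row, column] in pixels: a listed point, or the origin of a listed thing).
The state is a dict: "time_s": time; "joints": joint angles; "dq": joint speeds; "tau": joint torques, N m; "eef_pos": TCP position; "ee_rot": TCP orientation; "force": force on the tool from outside, world axes, zero at the start; "wrist_torque": the same for the moment, N m; "grip_width": opening from 0.0 (shut) to 1.0 (fully open).
Only numpy, scipy, OpenCV 4.12 (cv2) and the standard library are available. Lean on these libraries where they do the work, as an engineer would, in place of code of your own. Each camera call takes 0.05 s, during which the arm holds its last target. There are 200 camera calls.

TASK

Lift the ratchet stand's column by its handle, click by click, and stop at the notch where its round plate is most nearly level with the pointer on the rod beside it, leaving the column resting on its pawl. Set the steel beaker gently, upright, on the middle of the plate, and do not shove the other things on the bench about.

Things in the scene. Friction and masses are not known exactly. Their poses are not given: they have to be found in the camera images.
- column (a joint): Height (m) of the ratchet stand's column, which slides straight up, guided, in its fixed housing. 0 = resting in its lowest notch, where it starts; notches every 0.016 (0, 0.016, ... 0.096). The set notch, where the plate is most nearly level with the pointer, is 0.048, 0.064 or 0.080. One click too many cannot be taken back. Lifting takes 5 to 16 N.
- pawl_tip (a point): Tip of the sprung pawl, a dark steel latch 125 mm above the table at the top of the housing, on the side away from the handle; leave it alone, it works by itself. It clicks under a tooth about 0.5 mm after the column has passed a notch height; let down, the column then rests in that notch and cannot sink further.
- lift_handle (a point): Centre of the top bar of the column's steel handle: a level round bar 12 mm thick, 90 mm long, a leg down at each end, 40 mm above the plate's top and 80 mm from the column's axis on the side facing roughly the robot. It rises with the column. x points level from the bar to the column's axis, y along the bar, z up. Can be pinched from above, fingers closing along x.
- plate (a point): Round aluminium plate on top of the column, 110 mm across, 6 mm thick; this point is the centre of its top face, z up. It rises with the column: the point is 166 mm above the table at column height 0; add the column height elsewhere.
- pointer (a point): Inner tip, at its top face, of the pointer: a flat steel finger 6 mm thick, level, pointing at the plate's edge (8 mm short of it), clamped by a black collar (20 mm wide) on a fixed 12 mm rod (top at 275 mm) that stands on the stand's base, 97 mm to the robot's right of the column's axis. Its top face, 208 to 252 mm above the table, shows the set height for the plate's top.
- stand: The stand, fixed to the table: grey base 150 x 190 x 10 mm with white housing in its middle, 110 mm tall, and the pawl with its black knob at the side away from the handle. Origin on the table under the column's axis; x axis from the handle to the column's axis, z up.
- beaker_center (a point): Centre, half-way up, of the loose steel beaker: plain, straight-sided, round, open at the top, outside 58 mm across and 80 mm tall, wall 3 mm, 0.1 to 0.25 kg; it starts upright on the table to the robot's left of the stand.
- bottle_amber: Bystander: amber glass bottle, 68 mm wide, 150 mm tall, loose, upright on the table; origin at the centre of its underside.
- bottle_white: Bystander: white plastic bottle, 64 mm wide, 170 mm tall, loose, upright on the table; origin at the centre of its underside.
- cork_ring: Bystander: cork flask ring lying flat, 110 mm across, 30 mm tall, loose, upright on the table; origin at the centre of its underside.
- jar: Bystander: clear jar with a lid, 72 mm wide, 90 mm tall, loose, upright on the table; origin at the centre of its underside.
- dish: Bystander: white ceramic bowl, 100 mm across, 45 mm tall, loose, upright on the table; origin at the centre of its underside.
- flange: Bystander: plastic ring lying flat, 84 mm across, 25 mm tall, loose, upright on the table; origin at the centre of its underside.
Mind the look-alikes: they are no part of the job. Leave any blue or yellow look-alike of the part that bears beaker_center alone.

How it is judged (in metres and radians):
At the end, for the whole second after the job is handed in: The column rests in the set notch (the plate's top within 10.5 mm of the pointer's height; half a notch is 8 mm), and the beaker stands upright (within 0.1 rad) and still on the plate, its axis within 25 mm of the plate's centre and its centre 36 to 44 mm above the plate's top (z of plate in the frame of pointer between -0.0105 and 0.0105 m and velocity of joint column below 0.01 m/s and horizontal distance between beaker_center and plate below 0.025 m and z of beaker_center in the frame of plate between 0.036 and 0.044 m and angle between beaker_center's own z axis and vertical below 0.1 rad and linear speed of beaker below 0.02 m/s); the robot touches nothing.
It fails at once if a bystander was shoved more than 40 mm (distance of any of bottle_amber, bottle_white, cork_ring, jar, dish, flange from where it was at the start of the episode above 0.04 m).
It fails at once if the beaker was dropped onto the plate from more than 10 mm above it (horizontal distance between beaker_center and plate below 0.055 m and z of beaker_center in the frame of plate above 0.05 m and contact force between the fingers and beaker below 0.05 N).
It fails at once if the beaker was pressed on the plate with more than 40 N (contact force between beaker and column_c7 above 40 N).
It also fails if it takes over 64 s, if anything falls off the work surface, if the arm or the gripper's body presses on something with over 40 N, if the wrist force passes 120 N, or if a joint passes its speed limit or range.

## Working session

There is one attempt and no reset: what is moved stays moved. The work goes in short steps, Python scripts to look and compute and a shell command to move; the robot and the scene stay as the last step left them, time stands still between calls to the robot, and variables do not carry over. Pictures are saved under pics/ and viewed, on a budget of 10 in all, crops included, one or two more only if the job needs it, and the job is handed in when it is done.

```bash
mkdir -p pics; ls
cat > h.py <<'E'
import numpy as np, cv2
from rig import sensors, capture, ctrl, cut_out, place_of
def ray(c,row,col):
    K=np.array(c["camera_matrix"]);k=c["k1"]
    p=np.array([(col-K[0,2])/K[0,0],(row-K[1,2])/K[1,1]]);u=p.copy()
    for _ in range(20): u=p/(1+k*(u@u))
    return np.array([u[0],u[1],1.])
def unproj(c,row,col,z=None,height=None):
    R=np.array(c["R"]);t=np.array(c["t"]);d=ray(c,row,col)
    if height is not None:
        o=-R.T@t;w=R.T@d;return o+w*(height-o[2])/w[2]
    if z is None:
        r,cc=int(round(row)),int(round(col));w=c["z_map"][max(r-2,0):r+3,max(cc-2,0):cc+3];w=w[w>0]
        z=np.median(w) if w.size else np.nan
    return R.T@(d*z-t)
def cloud(c,mask):
    z=c["z_map"];r,cc=np.nonzero(mask&(z>0))
    K=np.array(c["camera_matrix"]);p=np.stack([(cc-K[0,2])/K[0,0],(r-K[1,2])/K[1,1]],1);u=p.copy()
    for _ in range(20): u=p/(1+c["k1"]*(u**2).sum(1,keepdims=True))
    P=np.c_[u,np.ones(len(u))]*z[r,cc][:,None]
    return (P-np.array(c["t"]))@np.array(c["R"])
E
python3 - <<'E'
from h import *
np.set_printoptions(precision=1,suppress=True)
for n in ("scene","top"):
    c=capture(n);cv2.imwrite(f"pics/{n}0.png",c["color"])
    print(n,"cam at",-np.array(c["R"]).T@np.array(c["t"]))
    for q in ("lift_handle","plate","pointer","stand","beaker_center","pawl_tip","bottle_amber","bottle_white","cork_ring","jar","dish","flange"):
        for d in place_of(c,q)[:3]:
            if d["p"]>.2: print(q,round(d["p"],2),np.array(d["centre"]),unproj(c,*d["centre"]))
print(sensors.sense())
E
```

```text
pics
scene cam at [1166.9 -918.2 1112.5]
lift_handle 0.71 [208.  281.4] [532.1 -84.9 209.9]
plate 0.92 [223.2 308.5] [599.9 -60.4 165.3]
pointer 0.58 [225.8 299.6] [584.6 -81.3 165.8]
stand 0.94 [267.7 310.5] [621.4 -94.3  32.4]
stand 0.36 [371.2 249.8] [ 653.  -427.1    4.9]
beaker_center 0.96 [174.9 374.5] [605.7 344.4  60.2]
beaker_center 0.88 [171.8 315.5] [419.  272.6  53. ]
beaker_center 0.85 [179.5 339.3] [518.9 258.8  66.7]
bottle_amber 0.7 [235.6 396.6] [775.  151.2  22.3]
bottle_amber 0.47 [163.8 393.6] [626.6 454.2  42.8]
bottle_white 0.65 [167.1 393.1] [624.7 456.8  26.2]
cork_ring 0.69 [153.8 352.8] [446.  495.   -0.6]
jar 0.89 [349.8 194. ] [ 527.  -468.6   54.8]
jar 0.53 [236.2 399.1] [782.1 154.   20.8]
jar 0.48 [372.4 250. ] [ 655.3 -429.4    4.8]
dish 0.48 [351.1 194.2] [ 528.  -469.9   51.9]
flange 0.69 [278.5 381.8] [801.6  -5.9  -0.2]
top cam at [ 364.5   22.8 1419.9]
lift_handle 0.58 [225.1 348. ] [520.2 -71.4 209.3]
plate 0.84 [200.  347.2] [614.6 -73.8 166.2]
pointer 0.66 [199.5 429.2] [ 647.  -412.     4.5]
pointer 0.53 [195.7 366.1] [ 662.4 -160.9   11.6]
st
[... 164 characters left out ...]
.72 [260.8 245.4] [410.3 310.7   4.8]
bottle_amber 0.71 [171.3 278.4] [738.  177.3 105.7]
bottle_white 0.96 [209.2 202.6] [599.1 460.8  84.7]
cork_ring 0.92 [251.8 201.5] [446.  483.9  -1. ]
jar 0.84 [236.5 439.6] [ 491.8 -416.    87.4]
dish 0.68 [200.5 430.9] [ 643.  -418.7    3.8]
flange 0.83 [162.4 325.5] [805.   -1.5  -2. ]
{'time_s': 1.3, 'joints': array([-1.5,  0.3,  1.5, -0. ,  1.3, -0.2]), 'dq': array([-0., -0.,  0.,  0.,  0., -0.]), 'tau': array([  0. , -41.2, -26. ,  -0. ,   0. ,   0. ]), 'eef_pos': array([ 146. , -504.3,  248.3]), 'ee_rot': array([ 0. ,  1. ,  0.1, -0. ]), 'force': array([-0.3, -0.1, -0.4]), 'wrist_torque': array([-0.,  0.,  0.]), 'grip_width': 1.0028812673714054}
```

Run:
```python
import cv2,numpy as np
a=cv2.imread("pics/scene0.png")[130:290,250:430];b=cv2.imread("pics/top0.png")[140:300,190:450]
a=cv2.resize(a,None,fx=3,fy=3,interpolation=2)
b=cv2.resize(b,None,fx=3,fy=3,interpolation=2)
cv2.imwrite("pics/s1.png",a);cv2.imwrite("pics/t1.png",b)
```

```text
(no output)
```

View pics/s1.png

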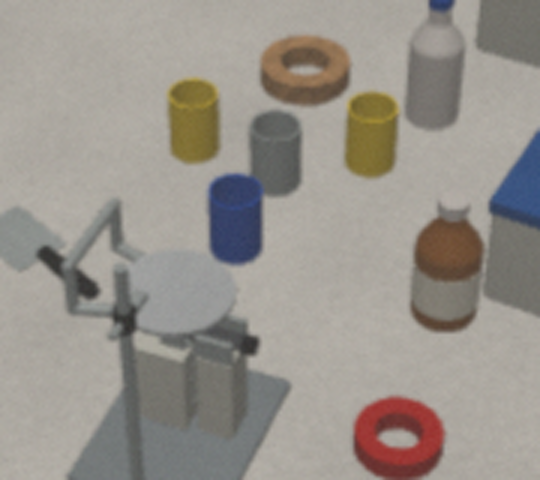

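View pics/t1.png

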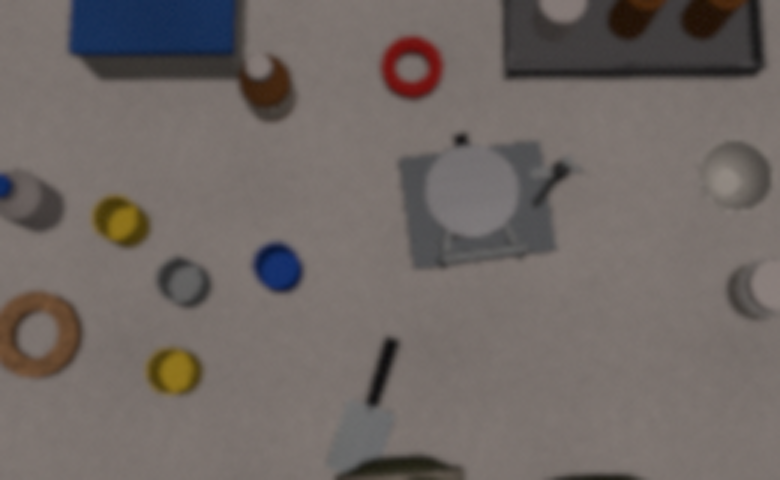

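Scene: steel beaker at about (342,181) between two yellow ones and a blue one; the pointer collar is near (291,237). In the top view the beaker is at (251,234), the plate at (347,203), and the bar at (352,224). Next I measure these from the depth maps.

```bash
cat > m.py <<'E'
from h import *
np.set_printoptions(precision=1,suppress=True)
full=np.ones((400,640),bool)
def circ(P):
    A=np.c_[2*P[:,:2],np.ones(len(P))];s=np.linalg.lstsq(A,(P[:,:2]**2).sum(1),rcond=None)[0];return s[:2],np.sqrt(s[2]+s[:2]@s[:2])
E
python3 - <<'E'
from m import *
for n in ("top","scene"):
    c=capture(n);P=cloud(c,full)
    near=np.hypot(P[:,0]-610,P[:,1]+72)<75
    pl=P[near&(abs(P[:,2]-166)<5)]
    (x,y),r=cv2.minEnclosingCircle(pl[:,:2].astype(np.float32));print(n,"plate",len(pl),x,y,r,pl.mean(0))
    hb=P[(np.hypot(P[:,0]-525,P[:,1]+78)<70)&(P[:,2]>195)&(P[:,2]<225)]
    if len(hb):
        (cx,cy),(w,h),a=cv2.minAreaRect(hb[:,:2].astype(np.float32));print("bar",len(hb),cx,cy,w,h,a,hb.mean(0))
    rod=P[(np.hypot(P[:,0]-635,P[:,1]+170)<45)&(P[:,2]>190)]
    o=rod[np.argsort(rod[:,2])];print("rod",len(rod));print(o[::max(1,len(o)//25)])
    bk=P[(np.hypot(P[:,0]-510,P[:,1]-275)<50)&(P[:,2]>72)&(P[:,2]<90)]
    print("beaker",len(bk),bk.mean(0) if len(bk) else "",cv2.minEnclosingCircle(bk[:,:2].astype(np.float32)) if len(bk) else "")
    print([ (round(d["p"],2),np.array(d["centre"]),unproj(c,*d["centre"],height=40)) for d in place_of(c,"beaker_center")])
    print([ (round(d["p"],2),np.array(d["centre"]),unproj(c,*d["centre"],height=206)) for d in place_of(c,"lift_handle")])
    if n=="scene":
        cv2.imwrite("pics/s2.png",cv2.resize(c["color"][200:270,260:350],None,fx=8,fy=8,interpolation=2))
E
```

```text
top plate 707 596.6402587890625 -74.88677215576172 62.49013137817383 [601.7 -70.8 165.2]
bar 108 524.048828125 -80.27931213378906 12.318318367004395 98.96818542480469 7.189126968383789 [523.5 -80.1 209.6]
rod 84
[[ 606.1 -165.4  206. ]
 [ 607.8 -160.8  215.1]
 [ 618.  -154.2  215.8]
 [ 611.  -153.9  216.7]
 [ 610.8 -150.4  217.3]
 [ 617.7 -147.2  217.6]
 [ 614.2 -140.3  218.3]
 [ 617.3 -184.2  218.6]
 [ 614.  -153.7  218.6]
 [ 610.6 -143.4  218.9]
 [ 613.9 -150.2  219.4]
 [ 617.1 -150.2  220.4]
 [ 617.2 -136.7  220.5]
 [ 606.6 -143.   221.5]
 [ 619.9 -187.1  222.4]
 [ 609.6 -163.   223.2]
 [ 619.7 -159.8  224.3]
 [ 609.2 -159.3  225.2]
 [ 612.1 -175.9  227.3]
 [ 608.4 -168.8  228.7]
 [ 621.6 -162.2  231.3]
 [ 609.5 -163.8  239.9]
 [ 617.  -162.2  252.5]
 [ 610.5 -163.1  266.9]
 [ 619.3 -172.3  271.8]
 [ 615.6 -168.7  273.6]
 [ 615.3 -162.   275.1]
 [ 611.6 -164.8  277. ]]
beaker 47 [508.7 287.7  77.9] ((509.6529235839844, 287.0571594238281), 28.74323272705078)
[(0.76, array([231.6, 250.2]), array([519.1, 288.8,  40. ])), (0.7, array([266.2, 247. ]), array([389.1, 296.9,  40. ])), (0.
[... 657 characters left out ...]
222. ]
 [ 622.7 -176.2  222.8]
 [ 613.6 -171.1  224.5]
 [ 612.8 -174.2  226.7]
 [ 620.3 -171.9  228.3]
 [ 627.4 -169.2  229.4]
 [ 619.7 -174.9  234. ]
 [ 623.6 -171.3  239.5]
 [ 623.8 -166.5  245.7]
 [ 622.3 -172.7  250.2]
 [ 619.5 -172.2  255.1]
 [ 614.5 -172.9  260.1]
 [ 622.8 -171.7  266.2]
 [ 622.8 -166.7  272. ]
 [ 614.2 -170.8  274.7]
 [ 618.4 -176.8  278.1]]
beaker 83 [513.3 285.8  76.9] ((512.4560546875, 283.04547119140625), 33.29584884643555)
[(0.68, array([179.5, 335.5]), array([491.1, 282.7,  40. ])), (0.63, array([169. , 313.6]), array([395.8, 297.8,  40. ])), (0.6, array([202.1, 327. ]), array([524.7, 166.8,  40. ]))]
[(0.98, array([208. , 278.7]), array([523. , -84.9, 206. ]))]
```

View pics/s2.png

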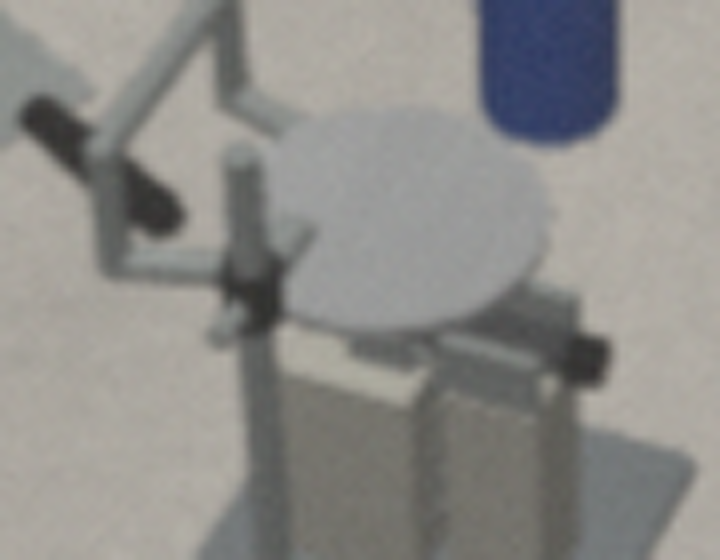

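Pointer top reads about 219 mm, so the 48 mm notch (plate at 214) looks right; I'll recheck after lifting. Bar at about (526,-82), stand yaw about 7.5°, beaker at about (511,286). Next, average several frames and work out the tool yaw.

Run:
```python
from m import *
from scipy.spatial.transform import Rotation as Ro
s=sensors.sense();q=s["ee_rot"];M=Ro.from_quat([q[1],q[2],q[3],q[0]]).as_matrix()
print(M, "y-axis angle",np.degrees(np.arctan2(M[1,1],M[0,1])))
yaw=np.radians(7.5);ex=np.array([np.cos(yaw),np.sin(yaw)]);ey=np.array([-ex[1],ex[0]]);col=np.array([606,-72])
for n in ("top","scene"):
    A=[];B=[]
    for i in range(6):
        c=capture(n);P=cloud(c,full);l=np.c_[(P[:,:2]-col)@ex,(P[:,:2]-col)@ey]
        A.append(P[(abs(l[:,0])<9)&(l[:,1]<-64)&(l[:,1]>-82)&(P[:,2]>195)][:,2]);B.append(P[(np.hypot(*l.T)<40)&(P[:,2]>120)][:,2])
    A=np.concatenate(A);B=np.concatenate(B);print(n,len(A),np.percentile(A,[10,50,90]),"plate",np.median(B))
c=capture("scene");print("tip height by ray at known xy:")
tip=col-63*ey
for h in (205,210,215,220,225,230,235,240):
    w=np.array([*tip,h]);v=np.array(c["R"])@w+np.array(c["t"]);u=v[:2]/v[2];u=u*(1+c["k1"]*(u@u));K=np.array(c["camera_matrix"]);print(h,u[1]*K[1,1]+K[1,2],u[0]*K[0,0]+K[0,2])
```

```text
[[ 1.   0.3 -0. ]
 [ 0.3 -1.   0. ]
 [ 0.  -0.  -1. ]] y-axis angle -73.85507625696718
top 130 [215.3 218.9 222.2] plate 165.0615382201207
scene 159 [216.5 220.  222.3] plate 165.60478357120104
tip height by ray at known xy:
205 230.86438289976502 297.5485174496804
210 229.43701649351607 297.4476015053816
215 228.00263459748433 297.34616995419145
220 226.5611820269295 297.2442186011499
225 225.11260298499812 297.14174320361997
230 223.65684105388283 297.0387394705888
235 222.19383918582426 296.9352030619569
240 220.72353969395283 296.83112958781425
```

```bash
python3 -m jog '[[[20,22,10],[0,0,5],0],[[45,50,25],[0,0,10],0],[[70,78,42],[0,0,15],0],[[95,105,42],[0,0,20],0],[[120,133,42],[0,0,25],0],[[145,161,42],[0,0,30],0],[[168,186,42],[0,0,35],0],[[190,211,42],[0,0,40],0]]' 60; python3 -m jog '[[[25,28,0],[0,0,6],0],[[50,56,0],[0,0,12],0],[[75,84,0],[0,0,18],0],[[100,112,0],[0,0,24],0],[[125,140,0],[0,0,30],0],[[150,168,0],[0,0,36],0],[[175,195,0],[0,0,41.4],0],[[190,211,0],[0,0,41.4],0]]'
python3 - <<'E'
from m import *
c=capture("scene");cv2.imwrite("pics/s3.png",cv2.resize(c["color"][130:270,220:360],None,fx=4,fy=4,interpolation=2))
print(sensors.sense()["eef_pos"])
E
```

```text
time_s: 2.92
eef_pos: [336.9, -291.7, 290.5]
ee_rot: [0.0, 0.881, 0.473, 0.0]
force: [1.2, -0.9, -0.7]
grip_width: 0.999
time_s: 3.58
eef_pos: [527.5, -79.5, 290.2]
ee_rot: [-0.0, 0.656, 0.754, 0.0]
force: [-0.3, -1.0, 0.3]
grip_width: 1.003
[528.7 -78.  289.9]
```

View pics/s3.png

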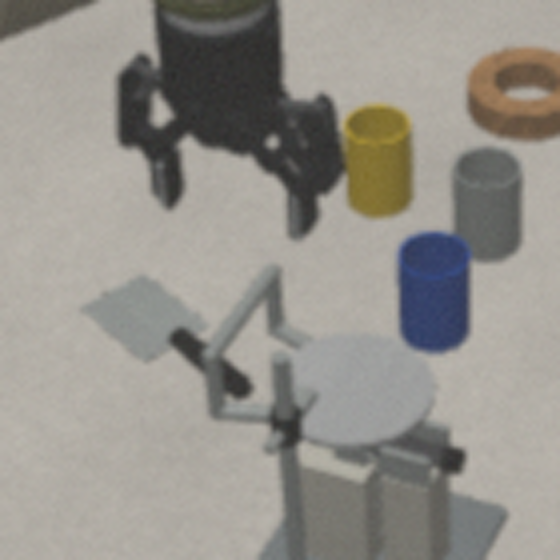

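The gripper straddles the bar (crop midpoint about (235,210), bar at about (245,310)). Now descend and pinch.

```bash
python3 -m jog '[[[0,0,-12],[0,0,0],0],[[0,0,-26],[0,0,0],0],[[0,0,-42],[0,0,0],0],[[0,0,-58],[0,0,0],0],[[0,0,-72],[0,0,0],0],[[0,0,-82],[0,0,0],0],[[0,0,-86],[0,0,0],0],[[0,0,-86],[0,0,0],0]]' && python3 -m jog '[[[0,0,0],[0,0,0],0.3],[[0,0,0],[0,0,0],0.6],[[0,0,0],[0,0,0],1],[[0,0,0],[0,0,0],1],[[0,0,0],[0,0,0],1],[[0,0,0],[0,0,0],1],[[0,0,0],[0,0,0],1],[[0,0,0],[0,0,0],1]]' 60; python3 -m jog '[[[0,0,0],[0,0,0],1],[[0,0,0],[0,0,0],1],[[0,0,0],[0,0,0],1],[[0,0,0],[0,0,0],1],[[0,0,0],[0,0,0],1],[[0,0,0],[0,0,0],1],[[0,0,0],[0,0,0],1],[[0,0,0],[0,0,0],1]]' 60
```

```text
time_s: 4.3
eef_pos: [525.8, -82.3, 203.7]
ee_rot: [-0.001, 0.659, 0.752, -0.0]
force: [1.2, -0.6, -0.8]
grip_width: 1.0
time_s: 4.97
eef_pos: [526.1, -82.3, 204.6]
ee_rot: [0.0, 0.659, 0.752, 0.0]
force: [-0.6, 0.7, 3.1]
grip_width: 0.116
time_s: 5.63
eef_pos: [526.1, -82.3, 204.6]
ee_rot: [0.0, 0.659, 0.752, 0.0]
force: [-1.3, 0.4, 5.6]
grip_width: 0.117
```

Gripped. Lift in steps.

```bash
python3 -m jog '[[[0,0,2],[0,0,0],1],[[0,0,5],[0,0,0],1],[[0,0,8],[0,0,0],1],[[0,0,11],[0,0,0],1],[[0,0,14],[0,0,0],1],[[0,0,17],[0,0,0],1],[[0,0,20],[0,0,0],1],[[0,0,20],[0,0,0],1]]' 60
python3 - <<'E'
from m import *
c=capture("top");P=cloud(c,full)
for n in("top","scene"):
    c=capture(n);P=cloud(c,full);B=P[(np.hypot(P[:,0]-610,P[:,1]+72)<35)&(P[:,2]>120)&(P[:,2]<235)];print(n,len(B),np.median(B[:,2]))
E
```

```text
time_s: 6.3
eef_pos: [526.1, -82.3, 224.0]
ee_rot: [-0.0, 0.659, 0.752, -0.0]
force: [4.5, -0.2, -4.8]
grip_width: 0.118
top 14 184.43828745630663
scene 488 184.21954958905928
```

```bash
python3 -m jog '[[[0,0,4],[0,0,0],1],[[0,0,9],[0,0,0],1],[[0,0,14],[0,0,0],1],[[0,0,19],[0,0,0],1],[[0,0,24],[0,0,0],1],[[0,0,29],[0,0,0],1],[[0,0,33],[0,0,0],1],[[0,0,33],[0,0,0],1]]' 60
python3 - <<'E'
from m import *
yaw=np.radians(7.5);ex=np.array([np.cos(yaw),np.sin(yaw)]);ey=np.array([-ex[1],ex[0]]);col=np.array([606,-72])
c=capture("scene");P=cloud(c,full);l=np.c_[(P[:,:2]-col)@ex,(P[:,:2]-col)@ey]
B=P[(np.hypot(*l.T)<35)&(P[:,2]>180)&(P[:,2]<245)];print("plate",len(B),np.median(B[:,2]))
A=P[(abs(l[:,0])<9)&(l[:,1]<-64)&(l[:,1]>-82)&(P[:,2]>195)];print("pointer",len(A),np.median(A[:,2]))
cv2.imwrite("pics/s4.png",cv2.resize(c["color"][180:270,250:360],None,fx=6,fy=6,interpolation=2))
E
```

```text
time_s: 7.12
eef_pos: [526.0, -82.3, 257.1]
ee_rot: [-0.0, 0.659, 0.752, -0.0]
force: [4.8, -0.3, -4.6]
grip_width: 0.111
plate 358 218.11240509717027
pointer 25 220.19106088306032
```

View pics/s4.png

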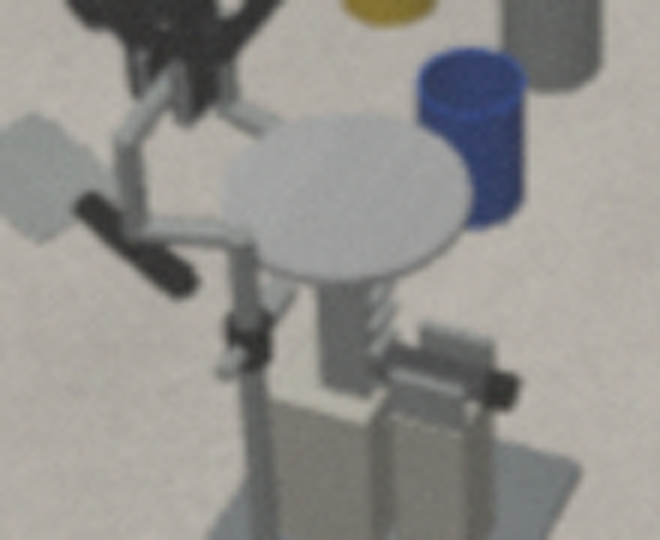

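The finger tip is at crop (292,290) and the plate's rim near it is at about (292,273). The plate and pointer are close to level, but 220 mm is near the 222 mm decision border. I'll average frames for a sharper height.

Run:
```python
from m import *
yaw=np.radians(7.5);ex=np.array([np.cos(yaw),np.sin(yaw)]);ey=np.array([-ex[1],ex[0]]);col=np.array([606,-72])
def proj(c,w):
    v=np.array(c["R"])@w+np.array(c["t"]);u=v[:2]/v[2];u=u*(1+c["k1"]*(u@u));K=np.array(c["camera_matrix"]);return np.array([u[0]*K[0,0]+K[0,2],u[1]*K[1,1]+K[1,2]])
for n in ("scene","top"):
    C=[capture(n) for _ in range(12)];c=dict(C[-1])
    Z=np.array([k["z_map"] for k in C]);Z[Z==0]=np.nan
    c["z_map"]=np.nan_to_num(np.nanmedian(Z,0)).astype(np.float32)
    col_im=np.mean([k["color"] for k in C],0)
    H=np.full((400,640),np.nan);m=c["z_map"]>0;H[m]=cloud(c,m)[:,2]
    u,v=np.round(proj(c,np.array([*(col-72*ey),219]))).astype(int);print(n,u,v,"std1",np.nanmedian(np.nanstd(Z,0)))
    r=6 if n=="scene" else 7
    print("cols",u-r,"..");
    for y in range(v-r,v+r+1): print(y,H[y,u-r:u+r+1].round(0).astype(int))
    if n=="scene":
        im=cv2.resize(col_im[205:255,270:330].astype(np.uint8),None,fx=12,fy=12,interpolation=2)
        out=[im]
        for h,cl in ((214,(0,255,0)),(226,(0,0,255))):
            p=[proj(c,np.array([*(col+a*ex-b*ey),h])) for a,b in ((0,63),(0,80),(0,55),(0,0))]
            for q in p: cv2.circle(im,tuple(int(k) for k in ((q-[270,205])*12+6)),3,cl,-1)
        th=np.linspace(0,6.283,120)
        e=[((proj(c,np.array([col[0]+55*np.cos(t),col[1]+55*np.sin(t),218.5]))-[270,205])*12+6).astype(int) for t in th]
        cv2.polylines(im,[np.array(e,np.int32)],True,(255,0,0),1)
        cv2.imwrite("pics/s5.png",im)
```

```text
scene 296 229 std1 4.2934914
cols 290 ..
223 [266 266 266 216 219 218 219 218 218 219 219 219 219]
224 [264 264 262 213 214 217 219 218 218 218 218 218 218]
225 [259 260 259  -1  -1 213 215 216 217 218 217 218 217]
226 [258 258 255 251   2 221  -1 212 214 215 215 217 217]
227 [254 253 253 249  -1 220 220 221 219 220   0 212 213]
228 [249 250 249 246 220 219 221 220 219 218   0   0   0]
229 [246 246 247 243 220 221 220 219 221 214  -1   0   0]
230 [245 242 243 241 220 220 220 221 218   0  -1  -1   1]
231 [239 240 239 237 221 220 221 218   0  -1   1   0  -1]
232 [237 236 236 233 227 221 220 216  -1  -1   0   0  -2]
233 [233 233 233 231 226 228 217  -1   2   1   0   0   1]
234 [230 231 230 227 228 226   0   0   0   3  -1   0   1]
235 [227 227 227 227 226 224   0   0   1  -1  -1  -1 106]
top 369 197 std1 3.4390175
cols 362 ..
190 [ 8  9 10  7  7 10 11  8  0 -2  1  0 -1 -1 -2]
191 [ 9 12  9  9 10  8 10  8  1 -2 -1  0  0 -1 -2]
192 [ 9  9  8 10 10 10  8  8 -2 -2  0  0  0  0  2]
193 [516 511   7   9   8  10   9   9   6  -1  -2  -1   0  -2   0]
194 [520 519 518 515 510   8   9   9  10  -1   0   1  -1 227 260]
195 [525 524 523 520 520 516 512 508   8   1  -1   0 227 236 253]
196 [528 526 526 524 523 522 520 517 515 513 219 219 226 233 246]
197 [529 528 528 528 526 525 524 523 520 519 518 514 510 228 235]
198 [532 530 530 528 529 528 528 525 526 524 522 521 519 517 514]
199 [533 532 531 531 530 530 529 528 528 526 524 524 523 521 519]
200 [534 534 533 533 531 531 531 530 529 530 528 526 525 525 524]
201 [536 535 535 534 534 534 532 531 532 531 530 530 529 528 527]
202 [535 535 536 535 534 533 534 534 533 533 531 531 530 529 530]
203 [536 536 536 535 536 535 534 534 533 534 532 533 532 532 531]
204 [536 537 536 535 537 535 536 535 535 534 534 534 533 533 532]<stdin>:8: RuntimeWarning: All-NaN slice encountered
  var = nanvar(a, axis=axis, dtype=dtype, out=out, ddof=ddof,
```

View pics/s5.png

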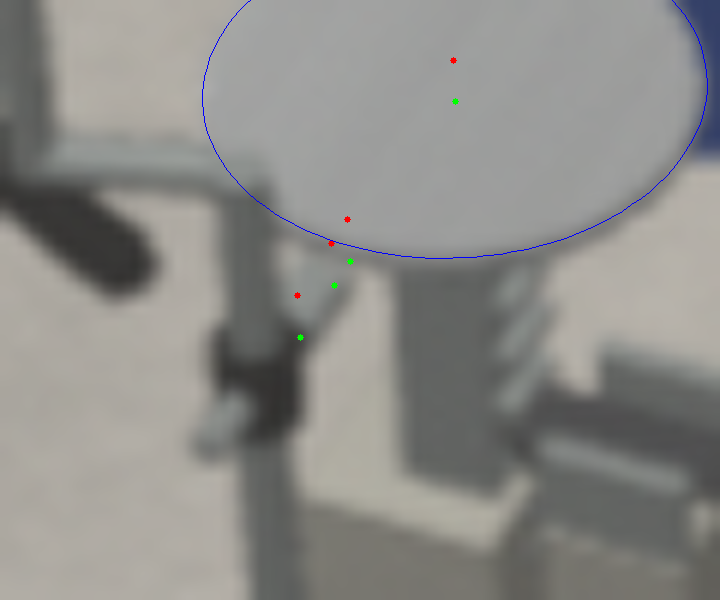

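Averaged, the finger's top face is flat at 220 mm against a plate reading 218.3, so notch 48 (plate at 214) is nearest. Let the column down onto the pawl.

```bash
python3 -m jog '[[[0,0,-1],[0,0,0],1],[[0,0,-2],[0,0,0],1],[[0,0,-3],[0,0,0],1],[[0,0,-4],[0,0,0],1],[[0,0,-4.5],[0,0,0],1],[[0,0,-4.5],[0,0,0],1],[[0,0,-4.5],[0,0,0],1],[[0,0,-4.5],[0,0,0],1]]' 60; python3 -m jog '[[[0,0,0],[0,0,0],0.8],[[0,0,0],[0,0,0],0.5],[[0,0,0],[0,0,0],0],[[0,0,0],[0,0,0],0],[[0,0,0],[0,0,0],0],[[0,0,0],[0,0,0],0],[[0,0,0],[0,0,0],0],[[0,0,0],[0,0,0],0]]'
python3 - <<'E'
from m import *
c=capture("scene");P=cloud(c,full);B=P[(np.hypot(P[:,0]-606,P[:,1]+72)<35)&(P[:,2]>150)&(P[:,2]<245)];print("plate",len(B),np.median(B[:,2]))
E
```

```text
time_s: 9.03
eef_pos: [526.0, -82.3, 252.7]
ee_rot: [0.0, 0.659, 0.752, 0.0]
force: [4.8, -0.0, -4.2]
grip_width: 0.115
time_s: 9.7
eef_pos: [526.0, -82.3, 252.8]
ee_rot: [-0.0, 0.659, 0.752, -0.0]
force: [-0.1, -0.4, -0.0]
grip_width: 0.999
plate 432 213.41050281441056
```

Resting in the notch at 214. Now over to the beaker, turning the jaws to a -40° closing axis.

```bash
python3 -m jog '[[[0,0,25],[0,0,0],0],[[0,0,55],[0,0,0],0],[[0,25,60],[0,0,-6],0],[[0,60,60],[0,0,-12],0],[[0,98,60],[0,0,-18],0],[[0,136,60],[0,0,-24],0],[[-2,174,50],[0,0,-30],0],[[-4,210,35],[0,0,-36],0]]'; python3 -m jog '[[[-4,36,-20],[0,0,-6],0],[[-7,72,-50],[0,0,-11.5],0],[[-9,108,-80],[0,0,-11.5],0],[[-11,140,-110],[0,0,-11.5],0],[[-11,156,-135],[0,0,-11.5],0],[[-11,158,-140],[0,0,-11.5],0],[[-11,158,-140],[0,0,-11.5],0],[[-11,158,-140],[0,0,-11.5],0]]'
python3 - <<'E'
from m import *
print(sensors.sense()["eef_pos"])
for n in("top","scene"):
    c=capture(n);P=cloud(c,full);bk=P[(np.hypot(P[:,0]-510,P[:,1]-285)<42)&(P[:,2]>15)&(P[:,2]<84)];bk2=bk[bk[:,2]>70]
    print(n,len(bk),bk.mean(0),len(bk2),bk2.mean(0) if len(bk2) else "")
a=capture("scene")["color"][110:230,250:410]
cv2.imwrite("pics/s6.png",cv2.resize(a,None,fx=4,fy=4,interpolation=2))
E
```

```text
time_s: 10.42
eef_pos: [522.0, 129.7, 288.7]
ee_rot: [0.001, 0.861, 0.509, 0.001]
force: [0.9, -0.6, -0.6]
grip_width: 1.0
time_s: 11.08
eef_pos: [511.4, 285.4, 148.5]
ee_rot: [0.0, 0.906, 0.423, 0.0]
force: [0.5, 0.2, 0.7]
grip_width: 1.0
[511.4 285.4 148.5]
top 33 [509.1 260.7  50.8] 9 [513.4 260.9  77.1]
scene 389 [517.8 279.3  54.3] 93 [515.2 285.7  76. ]
```

View pics/s6.png

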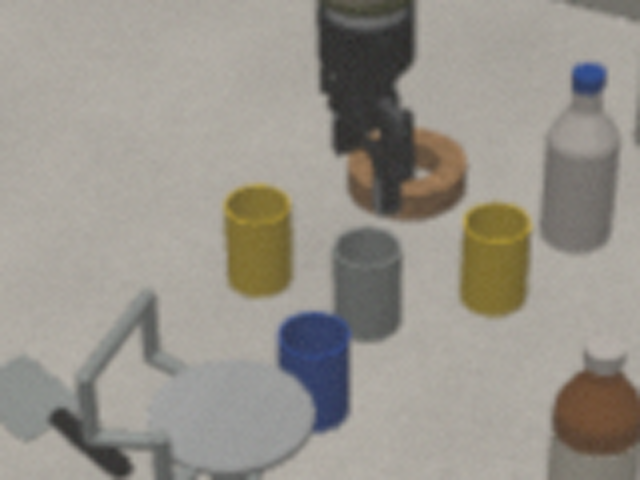

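The fingers are above and behind the steel beaker at crop (368,285), with the view nearly along the jaws' closing line. The position agrees to a few mm, and clearance is 13 mm a side. Descend and grip.

```bash
python3 -m jog '[[[0,0,-12],[0,0,0],0],[[0,0,-28],[0,0,0],0],[[0,0,-44],[0,0,0],0],[[1,0,-60],[0,0,0],0],[[1,0,-74],[0,0,0],0],[[1,0,-86],[0,0,0],0],[[1,0,-93],[0,0,0],0],[[1,0,-95],[0,0,0],0]]'; python3 -m jog '[[[0,0,0],[0,0,0],0.1],[[0,0,0],[0,0,0],0.2],[[0,0,0],[0,0,0],0.25],[[0,0,0],[0,0,0],0.3],[[0,0,0],[0,0,0],0.4],[[0,0,0],[0,0,0],0.6],[[0,0,0],[0,0,0],0.8],[[0,0,0],[0,0,0],0.8]]' 40;  python3 -m jog '[[[0,0,0],[0,0,0],0.8],[[0,0,0],[0,0,0],0.8],[[0,0,5],[0,0,0],0.8],[[0,0,15],[0,0,0],0.8],[[0,0,28],[0,0,0],0.8],[[0,0,42],[0,0,0],0.8],[[0,0,56],[0,0,0],0.8],[[0,0,66],[0,0,0],0.8]]' 40
```

```text
time_s: 11.9
eef_pos: [512.0, 285.3, 52.3]
ee_rot: [-0.0, 0.906, 0.423, -0.0]
force: [0.4, -0.7, -0.2]
grip_width: 1.001
time_s: 12.57
eef_pos: [512.3, 285.9, 53.6]
ee_rot: [0.0, 0.906, 0.423, 0.001]
force: [-1.2, 0.3, 6.3]
grip_width: 0.667
time_s: 13.23
eef_pos: [512.2, 285.8, 120.6]
ee_rot: [0.0, 0.906, 0.423, 0.001]
force: [0.2, -0.2, -2.3]
grip_width: 0.664
```

Beaker held (56.5 mm, about 0.2 kg). Carry it up and across to above the plate.

```bash
python3 -m jog '[[[0,0,15],[0,0,0],0.8],[[0,0,40],[0,0,0],0.8],[[0,-5,75],[0,0,0],0.8],[[5,-20,110],[0,0,0],0.8],[[15,-45,145],[0,0,0],0.8],[[25,-75,175],[0,0,0],0.8],[[35,-105,200],[0,0,0],0.8],[[45,-135,211],[0,0,0],0.8]]' 40; python3 -m jog '[[[8,-32,0],[0,0,0],0.8],[[16,-64,0],[0,0,0],0.8],[[24,-96,0],[0,0,0],0.8],[[31,-128,0],[0,0,0],0.8],[[38,-158,0],[0,0,0],0.8],[[43,-184,0],[0,0,0],0.8],[[47,-206,0],[0,0,0],0.8],[[49,-220,0],[0,0,0],0.8]]' 40
python3 -m jog '[[[0,-3,-4],[0,0,0],0.8],[[0,-3,-12],[0,0,0],0.8],[[0,-3,-22],[0,0,0],0.8],[[0,-3,-30],[0,0,0],0.8],[[0,-3,-36],[0,0,0],0.8],[[0,-3,-40],[0,0,0],0.8],[[0,-3,-40],[0,0,0],0.8],[[0,-3,-40],[0,0,0],0.8]]' 40
python3 - <<'E'
from m import *
print(sensors.sense()["eef_pos"])
C=[capture("scene") for _ in range(6)];c=dict(C[-1]);c["z_map"]=np.median([k["z_map"] for k in C],0).astype(np.float32)
P=cloud(c,full);pl=P[(np.hypot(P[:,0]-606,P[:,1]+72)<68)&(abs(P[:,2]-213.5)<2.5)]
print("plate",len(pl),pl.min(0),pl.max(0))
# robust circle, fixed radius 55
from scipy.optimize import minimize
f=lambda q: np.mean(np.maximum(0,np.hypot(pl[:,0]-q[0],pl[:,1]-q[1])-55)**2)
print(minimize(f,[606,-72],method="Nelder-Mead").x)
for z0 in (236,246,256):
    b=P[(np.hypot(P[:,0]-606,P[:,1]+72)<45)&(abs(P[:,2]-z0)<5)];g,r=circ(b);print("beaker side",len(b),g,r)
im=np.mean([k["color"] for k in C],0).astype(np.uint8)[150:260,260:370]
cv2.imwrite("pics/s7.png",cv2.resize(im,None,fx=5,fy=5,interpolation=2))
E
```

```text
time_s: 13.9
eef_pos: [557.3, 149.7, 334.0]
ee_rot: [0.001, 0.906, 0.423, 0.002]
force: [1.2, 1.1, -1.7]
grip_width: 0.663
time_s: 14.57
eef_pos: [605.9, -71.5, 329.7]
ee_rot: [-0.0, 0.907, 0.422, -0.0]
force: [0.9, -0.4, -2.2]
grip_width: 0.666
time_s: 15.23
eef_pos: [606.0, -72.0, 289.9]
ee_rot: [0.0, 0.906, 0.423, 0.0]
force: [0.2, -0.4, -1.2]
grip_width: 0.663
[606.  -72.  289.9]
plate 648 [ 552.3 -135.5  211.2] [661.4 -18.5 216. ]
[608.  -75.4]
beaker side 28 [607.9 -72.9] 27.64709081799761
beaker side 61 [607.8 -72.7] 28.1583109035924
beaker side 69 [607.6 -72.4] 28.34653178591722
```

View pics/s7.png

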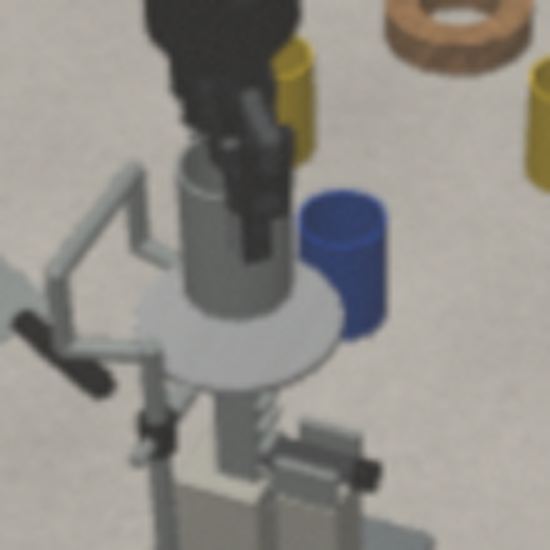

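The beaker hangs centred over the plate (base at crop about (237,315)), and depth puts it 0 to 3 mm off centre. Lower gently.

```bash
python3 -m jog '[[[0,-1,-4],[0,0,0],0.8],[[0,-1,-8],[0,0,0],0.8],[[0,-1,-12],[0,0,0],0.8],[[0,-1,-15],[0,0,0],0.8],[[0,-1,-18],[0,0,0],0.8],[[0,-1,-20],[0,0,0],0.8],[[0,-1,-20.5],[0,0,0],0.8],[[0,-1,-20.5],[0,0,0],0.8]]' 40; python3 -m jog '[[[0,0,-0.3],[0,0,0],0.8],[[0,0,-0.6],[0,0,0],0.8],[[0,0,-0.9],[0,0,0],0.8],[[0,0,-1.2],[0,0,0],0.8],[[0,0,-1.5],[0,0,0],0.8],[[0,0,-1.5],[0,0,0],0.8],[[0,0,-1.5],[0,0,0],0.8],[[0,0,-1.5],[0,0,0],0.8]]' 40
```

```text
time_s: 16.2
eef_pos: [606.0, -73.3, 269.2]
ee_rot: [-0.0, 0.906, 0.423, -0.0]
force: [0.1, 0.9, -1.3]
grip_width: 0.66
time_s: 16.87
eef_pos: [606.0, -73.3, 267.8]
ee_rot: [0.0, 0.906, 0.423, 0.0]
force: [0.4, 0.6, -1.5]
grip_width: 0.663
```

```bash
python3 -m jog '[[[0,0,-0.2],[0,0,0],0.8],[[0,0,-0.4],[0,0,0],0.8],[[0,0,-0.6],[0,0,0],0.8],[[0,0,-0.8],[0,0,0],0.8],[[0,0,-0.8],[0,0,0],0.8],[[0,0,-0.8],[0,0,0],0.8],[[0,0,-0.8],[0,0,0],0.8],[[0,0,-0.8],[0,0,0],0.8]]' 40
```

```text
time_s: 17.53
eef_pos: [606.0, -73.3, 267.6]
ee_rot: [0.0, 0.906, 0.423, 0.0]
force: [-2.1, 1.4, 5.7]
grip_width: 0.662
```

Contact made (5.7 N). Open, rise clear and check.

```bash
python3 -m jog '[[[0,0,0],[0,0,0],0.3],[[0,0,0],[0,0,0],0.2],[[0,0,0],[0,0,0],0.1],[[0,0,0],[0,0,0],0],[[0,0,0],[0,0,0],0],[[0,0,0],[0,0,0],0],[[0,0,0],[0,0,0],0],[[0,0,0],[0,0,0],0]]'; python3 -m jog '[[[0,0,5],[0,0,0],0],[[0,0,15],[0,0,0],0],[[0,0,30],[0,0,0],0],[[0,0,50],[0,0,0],0],[[0,0,75],[0,0,0],0],[[0,0,100],[0,0,0],0],[[0,0,120],[0,0,0],0],[[0,0,130],[0,0,0],0]]'; python3 -m jog '[[[-5,10,0],[0,0,0],0],[[-15,35,0],[0,0,0],0],[[-25,70,0],[0,0,0],0],[[-35,105,0],[0,0,0],0],[[-45,140,0],[0,0,0],0],[[-50,170,0],[0,0,0],0],[[-50,185,0],[0,0,0],0],[[-50,190,0],[0,0,0],0]]'
python3 - <<'E'
from m import *
C=[capture("scene") for _ in range(6)];c=dict(C[-1]);c["z_map"]=np.median([k["z_map"] for k in C],0).astype(np.float32)
P=cloud(c,full);pl=P[(np.hypot(P[:,0]-606,P[:,1]+72)<68)&(abs(P[:,2]-213.5)<4)];print("plate",len(pl),np.median(pl,0))
for z0 in (225,240,260,275):
    b=P[(np.hypot(P[:,0]-606,P[:,1]+72)<45)&(abs(P[:,2]-z0)<5)];print("beaker",z0,len(b),*circ(b))
t=P[(np.hypot(P[:,0]-606,P[:,1]+72)<45)&(P[:,2]>280)];print("rim",len(t),np.percentile(t[:,2],[50,90]))
im=np.mean([k["color"] for k in C],0).astype(np.uint8)[150:260,260:370]
cv2.imwrite("pics/s8.png",cv2.resize(im,None,fx=5,fy=5,interpolation=2))
E
```

```text
time_s: 18.2
eef_pos: [606.0, -73.3, 267.0]
ee_rot: [-0.0, 0.906, 0.423, -0.0]
force: [0.2, 0.8, 1.1]
grip_width: 0.997
time_s: 18.87
eef_pos: [605.9, -73.3, 401.2]
ee_rot: [0.002, 0.906, 0.423, 0.002]
force: [-0.2, -0.3, -0.9]
grip_width: 1.001
time_s: 19.53
eef_pos: [555.4, 119.0, 398.4]
ee_rot: [0.0, 0.906, 0.424, 0.001]
force: [0.5, 0.5, -0.3]
grip_width: 1.001
plate 536 [625.6 -91.4 213.7]
beaker 225 62 [607.8 -73.7] 28.100317150593444
beaker 240 65 [607.8 -73.8] 28.069700542913367
beaker 260 106 [608.3 -74.3] 27.393698805013226
beaker 275 128 [608.2 -74.3] 27.34521132921287
rim 223 [288.9 293.8]
```

View pics/s8.png

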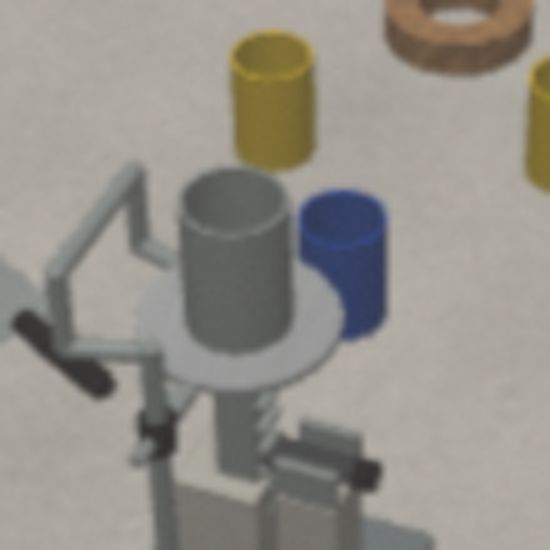

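The beaker stands upright at the middle of the plate (base at crop about (237,345)), the plate is at 214, and the arm is clear. Hand in.

```bash
python3 -c "
from rig import ctrl
print(ctrl.finish_job())"
```

```text
the job is handed in; nothing more can be done
None
```

I lifted the column three clicks, let it down onto its pawl in the 0.048 notch, and set the steel beaker upright on the middle of the plate. I handed the job in at about 20 s, with the arm clear of everything. The hand-in gives no verdict.

**Notch height:** In the last check the plate top read 213.7 mm and the pointer's top face about 220 mm. That leaves the plate about 6 mm below the pointer, inside the 10.5 mm limit. The next notch would be about 10 mm off.

**Beaker:** Its axis is within about 3 mm of the plate's centre. The rim is at about 294 mm and it shows no visible tilt. The force was 5.7 N when it touched down.

**Disagreement:** One rough reading of the pointer's tip from its pixel position gave about 212 mm instead of 220 mm. Both readings lead to the same notch.

**Bystanders:** I did not re-measure them after the job. Nothing pushed against the arm on its paths, and the last picture showed the nearby objects where they had been.

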